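Loosen the coil clamp two turns with a fingertip

TASK

A wound coil is held in the small bench clamp; loosen the clamp by rolling a fingertip over the knurled wheel, its top going away from the robot's side of the bench, for two full turns in all, and stop with the brass bar on its rim straight up again, between the two pins. Stroke the wheel lightly, as often as needed, and lift nothing: the coil stays standing in the clamp, and the things lying round about are left alone.

Things in the scene. Friction and masses are not known exactly. Their poses are not given: they have to be found in the camera images.
- coil_clamp: bench clamp, fixed: steel base plate 86 (x) x 190 (y) x 8 mm, origin at the centre of its underside; y along the wheel's axle and the jaws' travel, x away from the robot, yawed up to 0.5 rad. At y = -77 to -29 mm the grey wheel housing, 64 mm along x: two cheeks rising to 64 mm with 4 mm pins on top at x = 0. At its +y half two jaws up to 53 mm high, with the coil between them
- wheel_centre (a point): centre of the knurled steel wheel, with the clamp's axes: at (0, -53, 58) mm in the clamp. Wheel 50 mm in diameter, 20 mm wide, upright between the cheeks, axle along the clamp's y. Axle and sliding jaw are sprung upwards (1.5 N at rest) and give way downwards 1.25 mm per further newton, 8 mm at most; the wheel has a viscous drag, 0.3 N at the rim per rad/s, and stays where it is left
- wheel_top (a point): highest point of the knurled wheel at rest, fixed in the clamp with the clamp's axes: 83 mm above the bench, 19 mm above the cheeks, free to be stroked from above along the clamp's x
- wheel (a joint): turn of the knurled wheel (rad): 0 = tight with the brass bar on the rim straight up, starts between -0.4 and 0.4; grows as the clamp is loosened, the wheel's top going towards the clamp's +x (away from the robot); 12.57 = two full turns, bar straight up again. Stops at -0.6 and 18. The sliding jaw opens 4 mm per turn
- clamped_coil_mid (a point): middle of the wound coil (white flanges, orange wire, 47 x 46 x 57 mm) that stands upright on the clamp's base plate between the jaws, its top 65 mm above the bench; this point is 28 mm above its underside
- spare_coil_mid (a point): bystander: another wound coil, 50 x 44 x 53 mm, on the bench to the right of the clamp; point 26 mm above the bench
- solder_reel_mid (a point): bystander: reel of solder wire, 58 x 76 x 53 mm, further to the right; point 26 mm above the bench
- orange_screwdriver_mid (a point): bystander: screwdriver with orange handle, 174 mm long, lying nearer the robot, to the right of the clamp; point 12 mm above the bench at its middle
- pliers_mid (a point): bystander: pliers with blue grips, 178 mm long, lying further to the right; point 7 mm above the bench at their middle
There are look-alikes about, which are no part of the job. Leave any purple or turquoise look-alike of the part that bears clamped_coil_mid alone.

How it is judged (in metres and radians):
On the way:
1. the wheel has been loosened by its first full turn (value of joint wheel above 6 rad).
At the end, for the whole second after the job is handed in: The wheel rests two full turns looser than tight, its brass bar straight up to within 0.45 rad (joint 12.12 to 13.02); the coil still stands upright in the clamp (moved under 12 mm, tilted under 0.15 rad) and the bystanders are within 20 mm of where they were (value of joint wheel between 12.12 and 13.02 rad and velocity of joint wheel between -0.05 and 0.05 rad/s and distance of clamped_coil_mid from where it was at the start of the episode below 0.012 m and angle between clamped_coil_mid's own z axis and vertical below 0.15 rad and distance of each of spare_coil_mid, solder_reel_mid, orange_screwdriver_mid, pliers_mid from where it was at the start of the episode below 0.02 m); the robot touches nothing.
It fails at once if the coil is lifted or pulled out of the clamp (distance of clamped_coil_mid from where it was at the start of the episode above 0.015 m).
It fails at once if the clamp or its wheel is pressed hard (over 30 N) (contact force between the arm and coil_clamp above 30 N).
It fails at once if the clamp or its wheel is pressed hard by the fingers (over 30 N) (contact force between the fingers and coil_clamp above 30 N).
It fails at once if a bystander is picked up or pushed away (distance of any of spare_coil_mid, solder_reel_mid, orange_screwdriver_mid, pliers_mid from where it was at the start of the episode above 0.03 m).
It also fails if it takes over 64 s, if anything falls off the work surface, if the arm or the gripper's body presses on something with over 40 N, if the wrist force passes 120 N, or if a joint passes its speed limit or range.

ROBOT

A 6-joint arm with a two-finger parallel gripper is mounted at the origin on a cart in front of the work surface, level with it; the furniture and walls round the work are solid. World frame = base frame: x ahead of the robot, y to its left, z up, the work surface at z = 0. Lengths are in mm, angles in rad, forces in N, time in s.
With the tool pointing down it reaches from about 350 to 875 mm from the base axis. Payload 15.5 kg.
Tool frame: the origin (TCP) lies at the very end of the fingers, on their centre line; the grasp point (between the pads) lies arm.tcp_to_grasp behind it (arm.tcp_to_grasp is the distance from the TCP to the grasp point, in mm); z points along the fingers, y is the direction in which the jaws open and shut (so a half turn about z gives the same grasp; the last joint's range is limited). The gripper opens to 85 mm and grips with 20 to 120 N. Pads are 22 mm wide; open, the fingers measure 114 mm over their backs; the gripper's body (76 mm by 85 mm) begins 54 mm behind the grasp point. The pads swing forward as they close: fully open they stand 13 mm farther back than shut.
Start: joints at [-1.236, 0.494, 1.345, -0, 1.302, -0.096], TCP at [261, -567.896, 231.277] pointing down, gripper open.
Joint ranges: [-2.91, 2.91], [-0.82, 2.16], [0.22, 2.67], [-1.22, 4.37], [0.12, 2.79], [-3.08, 3.08]. Speed limits (rad/s): [1.89, 1.89, 2.57, 3.01, 3.01, 3.01].

INTERFACE

Orientations are given as [roll, pitch, yaw] about the fixed x, y, z axes, in that order (R = Rz(yaw) Ry(pitch) Rx(roll)).
In Python, from bench import arm, read_camera, camera_model gives the robot as it stands. The module is installed in compiled form; this text tells all that it offers.
- The arm moves only by the tool send_rows, never from a script. Its argument "moves" is one flat list of numbers, 5 for each row, row after row: the opening, from -1 (shut) to 1 (fully open), so that 0 is half open, then the shift along the world's x, y, z in m, then the turn about the world's z in rad. A call has 1 to 20 rows; each row shifts and turns the commanded pose from where the row before left it; what a row does not reach is not made up. A row lasts 1/10 s, in which the tool goes at most 50 mm and 8.59 degrees, less where a joint would pass 70% of its speed; a pose out of reach is approached as far as the arm can. A call with a gripper value outside its range is refused whole. The fingers move at their own pace and stop on an object; "newtons" is the grip in N (left out, the last holds). Time passes only in rows, so rows that do not move let the fingers close. It gives the time, the measured TCP pose, the force and the opening at its end, in the units of the state.
- arm.sense(): the state, without advancing time (a new reading comes with each control period).
- read_camera(name): name is "scene" or "top"; returns the picture (384x512x3 uint8, blue, green, red); there is no depth.
- camera_model(name): a dict with "fx", "fy", "cx", "cy" (pixels), "R" (3x3) and "t" (3): a world point X has camera coordinates R X + t. Camera axes: x right, y down, z forward; pixel columns grow to the right and rows downward; lengths in mm; the calibration is good to about 2 mm. A picture is of the moment at which its call begins. camera_model takes no time and is no camera call.
- arm.job_done(): hands the job in, once; it reports no verdict.
The state is a dict: "t": time; "joint_positions": joint angles; "joint_velocities": joint speeds; "joint_torque": joint torques, N m; "tcp_pos": TCP position; "ee_rot": TCP orientation; "wrist_force": force on the tool from outside, world axes, zero at the start; "moment": the same for the moment, N m; "gripper_width": opening from 0.0 (shut) to 1.0 (fully open).
Only numpy, scipy, OpenCV 4.12 (cv2) and the standard library are available. Lean on these libraries where they do the work, as an engineer would, in place of code of your own. Each camera call takes 0.05 s, during which the arm holds its last target.

## Working session

There is one attempt and no reset: what is moved stays moved. The work goes in short steps, Python scripts to look and compute and a tool call to move; the robot and the scene stay as the last step left them, time stands still between calls to the robot, and variables do not carry over. Pictures are saved under pics/ and viewed, and the job is handed in when it is done.

Besides the shell and the picture viewer there is one more tool, called as a command line: name --argument value ..., lists and objects as JSON in quotes. send_rows: Moves the arm, as the interface text tells. Its arguments: {"type":"object","properties":{"moves":{"type":"array"},"newtons":{"type":"number"}},"required":["moves"]}

```bash
mkdir -p pics; python3 - <<'E'
from bench import arm, read_camera, camera_model
import cv2
for n in("scene","top"):
    cv2.imwrite(f"pics/{n}0.png",read_camera(n)); m=camera_model(n); print(n,m)
print(arm.sense(), arm.tcp_to_grasp)
E
```

```text
scene {'fx': 383.251546469969, 'fy': 383.251546469969, 'cx': 253.02301037175306, 'cy': 190.2458221027718, 'R': array([[-0.66767363, -0.74442473, -0.00661391],
       [-0.45509797,  0.41517546, -0.78772785],
       [ 0.58915003, -0.52293514, -0.61598789]]), 't': array([355.33980387, 331.62774042, 888.32834681])}
top {'fx': 425.13367453951656, 'fy': 425.13367453951656, 'cx': 255.83946562513975, 'cy': 188.65933077350766, 'R': array([[ 0.02410999, -0.9996617 , -0.00975685],
       [-0.98788381, -0.02232695, -0.15358087],
       [ 0.15331107,  0.01334147, -0.98808791]]), 't': array([  -7.44584391,  558.83544987, 1090.8863774 ])}
{'t': 0.1, 'joint_positions': array([-1.23547029e+00,  4.94125418e-01,  1.34601581e+00,  1.87041467e-05,
        1.30249020e+00, -9.54610130e-02]), 'joint_velocities': array([ 0.00161676, -0.00017709, -0.00153388,  0.00013184,  0.0003431 ,
       -0.00040967]), 'joint_torque': array([ 1.75683403e-03, -8.83585167e+01, -3.84561896e+01, -2.96269172e-04,
        5.28349556e-03, -9.24910410e-06]), 'tcp_pos': array([ 260.9255767 , -567.60801157,  230.77523796]), 'ee_rot': array([-3.14056033e+00, -1.16959585e-04,  4.30782017e-01]), 'wrist_force': array([-0.14704088,  0.0539652 ,  1.1611781 ]), 'moment': array([ 0.00104529, -0.04686221,  0.00225812]), 'gripper_width': 1.0001593942777667} 18.700000000000003
```

View pics/scene0.png

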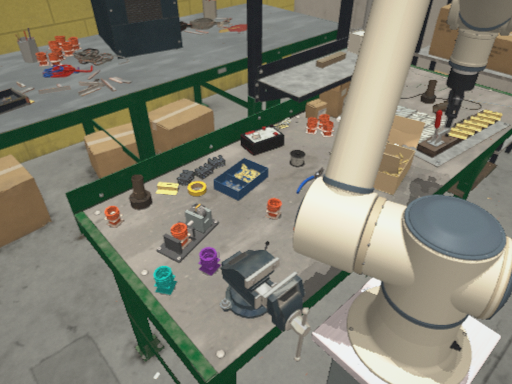

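View pics/top0.png

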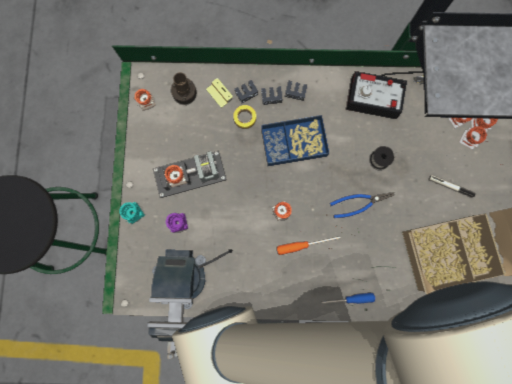

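The scene view shows the clamp at about (188,235). In the top view it is at about (190,173), with its coil at (175,174) and its wheel at (208,164). I'll zoom in.

```bash
python3 - <<'E'
import cv2
a=cv2.imread("pics/top0.png")[140:205,145:235]; cv2.imwrite("pics/z1.png",cv2.resize(a,None,fx=8,fy=8,interpolation=cv2.INTER_CUBIC))
a=cv2.imread("pics/scene0.png")[195:265,150:230]; cv2.imwrite("pics/z2.png",cv2.resize(a,None,fx=8,fy=8,interpolation=cv2.INTER_CUBIC))
E
```

```text
(no output)
```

View pics/z1.png

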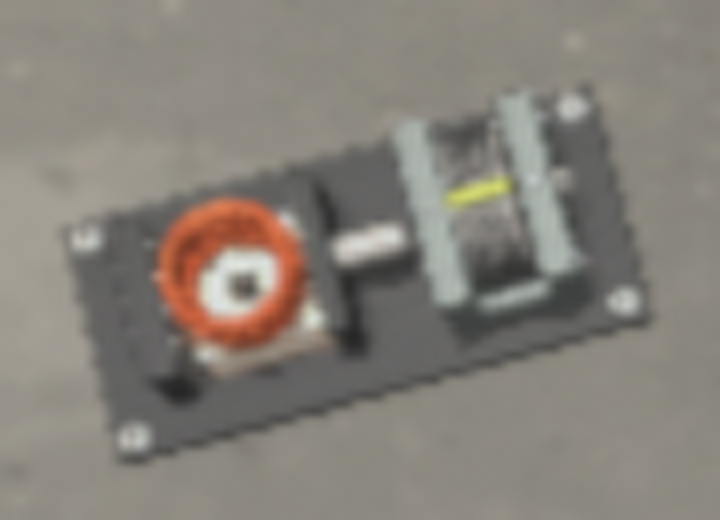

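View pics/z2.png

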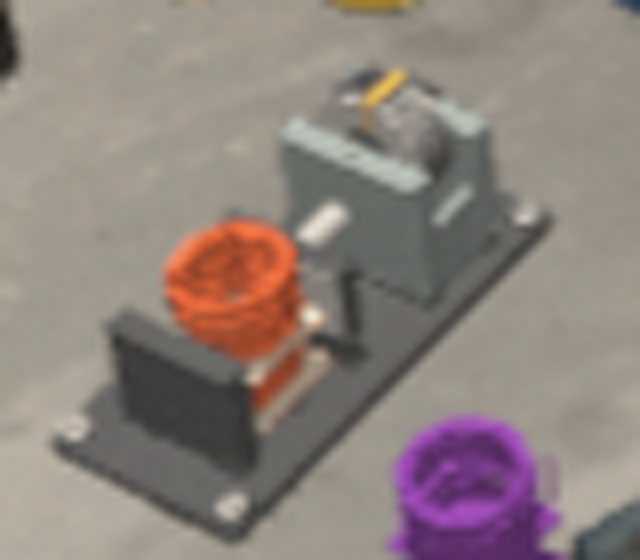

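The top zoom shows the base plate corners at (65,228), (118,462), (650,318) and (595,88), and the yellow bar from (447,200) to (510,186). Next I'll cast the corners onto z=8 and the bar onto z=83.

```bash
cat > h.py <<'E'
import numpy as np, cv2
from bench import arm, read_camera, camera_model
def cast(n,p,z):
    m=camera_model(n);R,t=m["R"],m["t"]
    d=R.T@np.array([(p[0]-m["cx"])/m["fx"],(p[1]-m["cy"])/m["fy"],1]);c=-R.T@t
    return c+d*(z-c[2])/d[2]
def proj(n,X):
    m=camera_model(n);q=m["R"]@np.array(X)+m["t"];return np.array([q[0]/q[2]*m["fx"]+m["cx"],q[1]/q[2]*m["fy"]+m["cy"]])
E
python3 - <<'E'
from h import *
f=lambda u,x0,y0:((u[0]+.5)/8-.5+x0,(u[1]+.5)/8-.5+y0)
C=np.array([cast("top",f(u,145,140),8) for u in [(65,228),(118,462),(650,318),(595,88)]])
print(C.round(1)); c=C.mean(0)
# long axis: +y clamp = toward coil (left)
ydir=(C[0]+C[1]-C[2]-C[3]); yaw=np.arctan2(-ydir[0],ydir[1]); 
print("len",np.linalg.norm(ydir)/2,"wid",np.linalg.norm(C[0]+C[3]-C[1]-C[2])/2,"c",c,"yaw",yaw)
xd=(C[0]+C[3]-C[1]-C[2]);print("yawx",np.arctan2(xd[1],xd[0]))
def S(u): return f(u,150,195)
C2=np.array([cast("scene",S(u),8) for u in [(55,445),(235,537),(550,217)]]);print("scene corners",C2.round(1), (C2[0]+C2[2])/2, )
x=np.array([np.cos(yaw),np.sin(yaw),0]);y=np.array([-x[1],x[0],0])
for cc in(c,):
  w=cc*[1,1,0]-53*y; print("wheel xy",w,"x",x,"y",y)
b=np.array([cast("top",f(u,145,140),83) for u in [(447,200),(510,186)]]);print("bar",b.round(1),"rel",[((q-w)@x,(q-w)@y) for q in b])
b=np.array([cast("scene",S(u),83) for u in [(368,108),(398,75)]]);print("bar",b.round(1),"rel",[((q-w)@x,(q-w)@y) for q in b])
# cheek pins check
for n,o in(("top",(145,140)),("scene",(150,195))):
  for yy in(-77,-72,-34,-29): 
    p=proj(n,c*[1,1,0]+yy*y+[0,0,64]);print(n,yy,((p-o)*8).round())
E
```

```text
[[615.7 294.    8. ]
 [534.3 270.8   8. ]
 [588.6  89.6   8. ]
 [669.6 111.7   8. ]]
len 189.6069707412768 wid 84.36972926710224 c [602.03688705 191.53737798   8.        ] yaw 0.2892874525782518
yawx 0.2720751672269034
scene corners [[611.8 297.1   8. ]
 [532.5 273.4   8. ]
 [587.6  93.8   8. ]] [599.7059009 195.4480512   8.       ]
wheel xy [617.15616305 140.73966648   0.        ] x [0.95844739 0.28526936 0.        ] y [-0.28526936  0.95844739  0.        ]
bar [[612.8 150.5  83. ]
 [617.9 130.3  83. ]] rel [(np.float64(-1.4025959526997487), np.float64(10.649692376836207)), (np.float64(-2.3093885663256484), np.float64(-10.2525804702314))]
bar [[611.  153.5  83. ]
 [618.9 134.5  83. ]] rel [(np.float64(-2.246730209743401), np.float64(14.015616387136419)), (np.float64(-0.09159639150152896), np.float64(-6.4761323770606705))]
top -77 [552. 177.]
top -72 [537. 181.]
top -34 [426. 211.]
top -29 [411. 215.]
scene -77 [428.  84.]
scene -72 [420.  92.]
scene -34 [356. 149.]
scene -29 [348. 157.]
```

The clamp pose is consistent: the plate measures 189.6 x 84.4 mm and the bar sits within 2 mm of the top. Averaging both cameras puts the wheel at about (616,142.5) with yaw 0.285. I'll approach with the gripper shut and its opening axis along the clamp's x (yaw 1.856), so that 22 mm of finger lies across the wheel.

send_rows --moves '[-1,0.0184,0.039,0,0.079,-1,0.0184,0.039,0,0.079,-1,0.0184,0.039,0,0.079,-1,0.0184,0.039,0,0.079,-1,0.0184,0.039,0,0.079,-1,0.0184,0.039,0,0.079,-1,0.0184,0.039,0,0.079,-1,0.0184,0.039,0,0.079,-1,0.0184,0.039,0,0.079,-1,0.0184,0.039,0,0.079,-1,0.0184,0.039,0,0.079,-1,0.0184,0.039,0,0.079,-1,0.0184,0.039,0,0.079,-1,0.0184,0.039,0,0.079,-1,0.0184,0.039,0,0.079,-1,0.0184,0.039,0,0.079,-1,0.0184,0.039,0,0.079,-1,0.0184,0.039,0,0.079,-1,0,0,0,0,-1,0,0,0,0]' --newtons 20

```text
t: 2.1
tcp_pos: [592.0, 134.8, 230.7]
ee_rot: [-3.141, -0.0, 1.854]
wrist_force: [-0.4, -0.7, 0.5]
gripper_width: 0.002
```

send_rows --moves '[-1,0,0,-0.04,0,-1,0,0,-0.04,0,-1,0,0,-0.03,0,-1,0,0,-0.021,0,-1,0,0,0,0,-1,0,0,0,0]'

```text
t: 2.7
tcp_pos: [592.1, 133.3, 100.8]
ee_rot: [-3.141, 0.0, 1.852]
wrist_force: [0.8, -0.1, -0.3]
gripper_width: -0.004
```

```bash
cat > look.py <<'E'
from h import *; import sys
k=sys.argv[1]
a=read_camera("top")[130:210,140:240]; b=read_camera("scene")[180:265,140:240]
a=cv2.resize(a,(400,320),interpolation=2);b=cv2.resize(b,(400,340),interpolation=2)
o=np.zeros((340,800,3),np.uint8);o[:320,:400]=a;o[:,400:]=b
cv2.imwrite(f"pics/l{k}.png",o); s=arm.sense();print(s["t"],s["tcp_pos"],s["wrist_force"])
E
python3 look.py 1
```

```text
2.8 [592.91023147 133.74244497 101.79915906] [-0.30973816  0.08137924 -0.15301514]
```

View pics/l1.png

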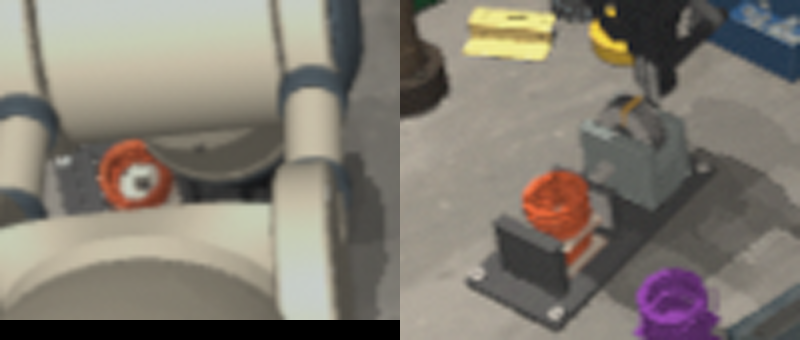

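The top view is blocked by the arm. The scene view shows the bar on the wheel at about (630,110) and the fingertip beside it at (655,95). I'll descend lightly first.

send_rows --moves '[-1,0,0.001,-0.012,0,-1,0,0,-0.01,0,-1,0.0096,0.0029,0,0,-1,0.0096,0.0029,0,0,-1,0.001,0.0003,0,0]'

```text
t: 3.3
tcp_pos: [614.5, 142.0, 78.8]
ee_rot: [3.139, -0.0, 1.853]
wrist_force: [-0.1, 3.0, 4.7]
gripper_width: 0.004
```

```bash
python3 look.py 2
```

```text
3.4 [613.48266559 141.67013189  78.71955903] [-0.34321035  3.135917    4.85333486]
```

View pics/l2.png

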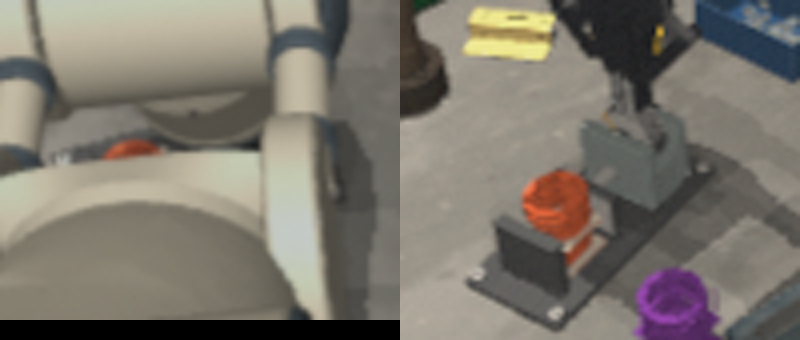

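Contact is light at about 4.8 N, and the wheel has carried the bar to the far side. I'll finish this stroke and lift.

send_rows --moves '[-1,0.0096,0.0029,0,0,-1,0.0096,0.0029,0,0,-1,0.003,0.0009,0,0,-1,0,0,0.015,0,-1,0,0,0.01,0,-1,-0.0225,-0.0068,0,0,-1,-0.0225,-0.0068,0,0,-1,0,0,0,0]'

```text
t: 4.2
tcp_pos: [586.9, 133.5, 104.2]
ee_rot: [-3.14, -0.0, 1.853]
wrist_force: [-1.0, -0.1, -0.3]
gripper_width: 0.0
```

```bash
python3 look.py 3
```

```text
4.3 [589.88882406 134.18897566 104.32059753] [ 0.10866259 -0.29661262  0.33859092]
```

View pics/l3.png

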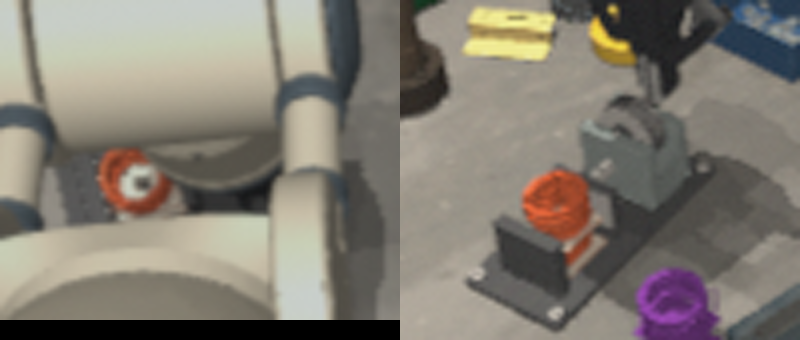

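The bar has left the visible side, as expected after about 1.7 rad. I'll repeat the same stroke.

send_rows --moves '[-1,0,0,-0.013,0,-1,0,0,-0.012,0,-1,0.0096,0.0029,0,0,-1,0.0096,0.0029,0,0,-1,0.0096,0.0029,0,0,-1,0.0096,0.0029,0,0,-1,0.005,0.0015,0,0,-1,0,0,0.012,0,-1,0,0,0.013,0,-1,-0.0217,-0.0065,0,0,-1,-0.0217,-0.0066,0,0,-1,0,0,0,0]'

```text
t: 5.5
tcp_pos: [587.0, 133.5, 104.4]
ee_rot: [-3.14, -0.0, 1.853]
wrist_force: [-1.0, 0.5, 0.6]
gripper_width: -0.002
```

```bash
python3 look.py 4
```

```text
5.6 [589.91215629 134.20246466 104.49513702] [0.86198897 0.08687087 0.20373329]
```

View pics/l4.png

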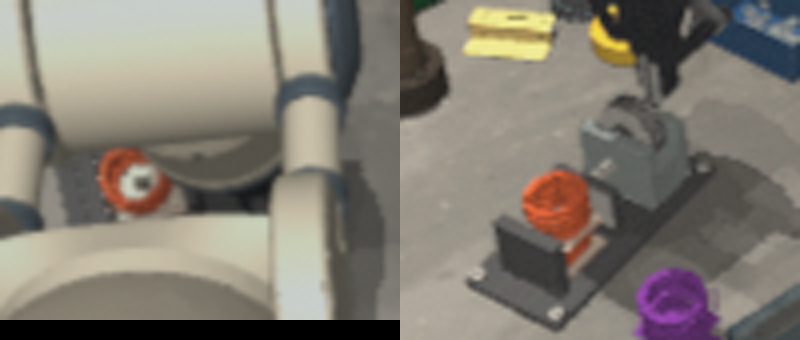

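send_rows --moves '[-1,0,0,-0.013,0,-1,0,0,-0.012,0,-1,0.0096,0.0029,0,0,-1,0.0096,0.0029,0,0,-1,0.0096,0.0029,0,0,-1,0.0096,0.0029,0,0,-1,0.005,0.0015,0,0,-1,0,0,0.012,0,-1,0,0,0.013,0,-1,-0.0217,-0.0065,0,0,-1,-0.0217,-0.0066,0,0,-1,0,0,0,0]'

```text
t: 6.8
tcp_pos: [587.0, 133.6, 104.4]
ee_rot: [-3.14, -0.0, 1.853]
wrist_force: [0.5, -0.4, -0.6]
gripper_width: -0.002
```

```bash
python3 look.py 5
```

```text
6.9 [589.87163218 134.16910007 104.47754569] [ 0.94468109  0.55695265 -0.33493588]
```

View pics/l5.png

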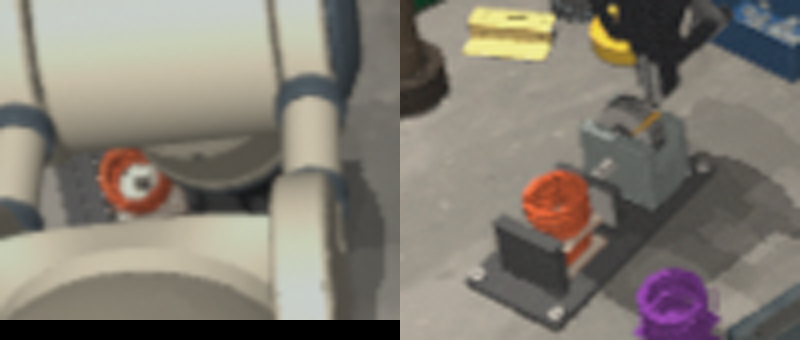

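The bar is back in view on the robot's side, at about (648,122) in the composite. I'll measure its angle by casting onto the rim circle.

```bash
cat > bar.py <<'E'
from h import *
import sys
def run(img):
    h=cv2.cvtColor(img,cv2.COLOR_BGR2HSV)
    m=cv2.inRange(h,(18,110,90),(35,255,255)); k=np.zeros_like(m);k[200:222,184:210]=255;m&=k
    v,u=np.nonzero(m)
    if len(u)<3: print("no bar",len(u));return
    p=np.array([u.mean(),v.mean()])
    x=np.array([.9593,.2823,0]);W=np.array([616,142.5,58]);ph=np.linspace(-1.6,1.6,321)
    e=[np.linalg.norm(proj("scene",W+25*(np.sin(a)*x+np.array([0,0,np.cos(a)])))-p) for a in ph]
    i=int(np.argmin(e));print("px",p.round(1),len(u),"phi",ph[i].round(2),"err px",round(e[i],1))
if __name__=="__main__":
    run(cv2.imread(sys.argv[1]) if len(sys.argv)>1 else read_camera("scene")); print(arm.sense()["t"])
E
python3 bar.py pics/scene0.png; python3 bar.py
```

```text
px [197.7 205.4] 11 phi 0.0 err px 0.2
6.9
px [201.7 209.8] 9 phi -0.73 err px 0.9
6.95
```

The initial angle was about 0 and the joint is now about 2π−0.73 = 5.55 rad, so each stroke gives about 1.85 rad. The next stroke should bring the bar to about +1.1.

send_rows --moves '[-1,0,0,-0.013,0,-1,0,0,-0.012,0,-1,0.0096,0.0029,0,0,-1,0.0096,0.0029,0,0,-1,0.0096,0.0029,0,0,-1,0.0096,0.0029,0,0,-1,0.005,0.0015,0,0,-1,0,0,0.012,0,-1,0,0,0.013,0,-1,-0.0217,-0.0065,0,0,-1,-0.0217,-0.0066,0,0,-1,0,0,0,0]'

```text
t: 8.15
tcp_pos: [587.0, 133.6, 104.4]
ee_rot: [-3.14, 0.0, 1.853]
wrist_force: [-0.6, 0.6, 0.4]
gripper_width: 0.001
```

```bash
python3 look.py 6; python3 bar.py
```

```text
8.25 [589.88899439 134.18145298 104.49104086] [ 0.10271076 -0.12755065 -0.94915425]
no bar 0
8.3
```

View pics/l6.png

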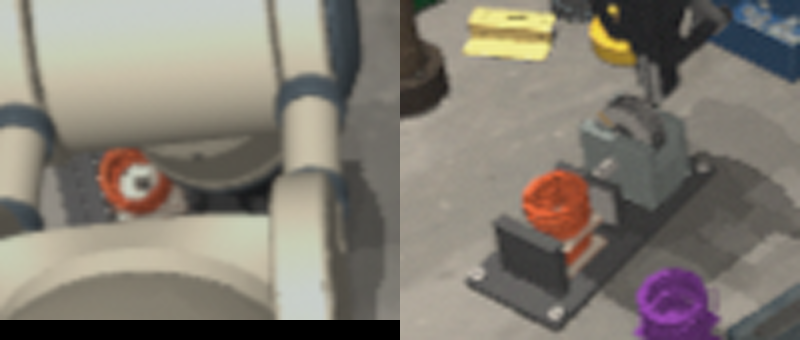

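send_rows --moves '[-1,0,0,-0.013,0,-1,0,0,-0.012,0,-1,0.0096,0.0029,0,0,-1,0.0096,0.0029,0,0,-1,0.0096,0.0029,0,0,-1,0.0096,0.0029,0,0,-1,0.005,0.0015,0,0,-1,0,0,0.012,0,-1,0,0,0.013,0,-1,-0.0217,-0.0065,0,0,-1,-0.0217,-0.0066,0,0,-1,0,0,0,0]'

```text
t: 9.5
tcp_pos: [587.0, 133.6, 104.4]
ee_rot: [-3.14, -0.0, 1.853]
wrist_force: [-0.9, -0.3, -0.2]
gripper_width: -0.002
```

```bash
python3 look.py 7; python3 bar.py
```

```text
9.6 [589.88449106 134.18791345 104.4700147 ] [0.53110332 0.69848099 0.57653865]
no bar 0
9.65
```

View pics/l7.png

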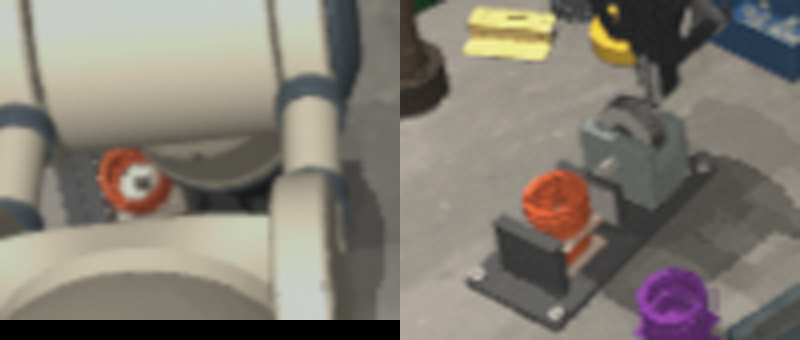

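In both looks the bar is hidden, which fits about 9.25 rad. I'll do another stroke, which should reach about 11.1.

send_rows --moves '[-1,0,0,-0.013,0,-1,0,0,-0.012,0,-1,0.0096,0.0029,0,0,-1,0.0096,0.0029,0,0,-1,0.0096,0.0029,0,0,-1,0.0096,0.0029,0,0,-1,0.005,0.0015,0,0,-1,0,0,0.012,0,-1,0,0,0.013,0,-1,-0.0217,-0.0065,0,0,-1,-0.0217,-0.0066,0,0,-1,0,0,0,0]'

```text
t: 10.85
tcp_pos: [587.0, 133.6, 104.4]
ee_rot: [-3.14, -0.0, 1.853]
wrist_force: [-0.6, 0.3, 0.1]
gripper_width: -0.003
```

```bash
python3 look.py 8; python3 bar.py
```

```text
10.95 [589.89235187 134.18482996 104.49316261] [ 0.01998065  0.0094977  -0.95217008]
no bar 2
11.0
```

View pics/l8.png

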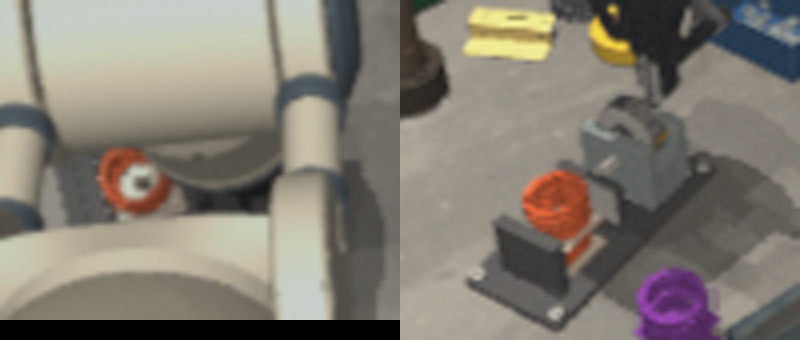

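The bar is just reappearing low on the robot's side, at about (657,140), so the joint is at about −1.4 relative to two turns. I'll do a partial stroke of 23 mm and measure again.

send_rows --moves '[-1,0,0,-0.013,0,-1,0,0,-0.012,0,-1,0.0096,0.0029,0,0,-1,0.0096,0.0029,0,0,-1,0.003,0.0009,0,0,-1,0,0,0,0,-1,0,0,0.012,0,-1,0,0,0.013,0,-1,-0.0222,-0.0067,0,0,-1,0,0,0,0,-1,0,0,0,0]'

```text
t: 12.1
tcp_pos: [589.9, 134.2, 104.4]
ee_rot: [3.14, 0.0, 1.853]
wrist_force: [0.1, -0.1, 0.7]
gripper_width: -0.001
```

```bash
python3 look.py 9; python3 bar.py
```

```text
12.2 [590.39710431 134.37615172 103.89599483] [-0.01452696 -0.21878015  0.06471627]
px [200.6 209.4] 11 phi -0.6 err px 1.4
12.25
```

View pics/l9.png

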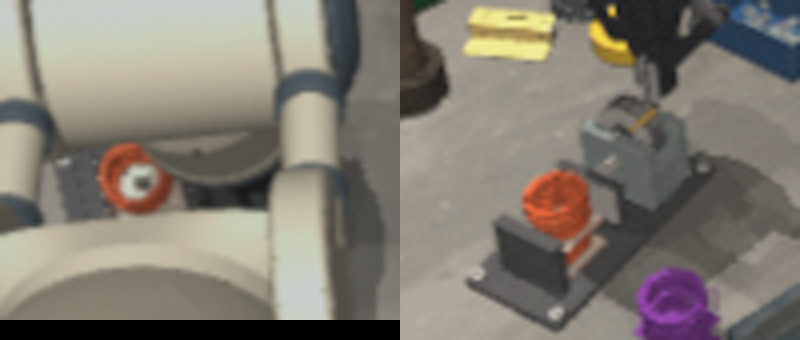

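The bar is at about −0.6 rad, so about 15 mm more is needed.

send_rows --moves '[-1,0,0,-0.013,0,-1,0,0,-0.012,0,-1,0.0072,0.0022,0,0,-1,0.0072,0.0022,0,0,-1,0,0,0,0,-1,0,0,0.012,0,-1,0,0,0.013,0,-1,-0.0144,-0.0044,0,0,-1,0,0,0,0,-1,0,0,0,0]'

```text
t: 13.25
tcp_pos: [590.0, 134.3, 104.3]
ee_rot: [3.14, 0.0, 1.853]
wrist_force: [0.1, -0.5, -0.6]
gripper_width: -0.001
```

```bash
python3 look.py 10; python3 bar.py
```

```text
13.35 [590.22970595 134.39883802 103.74298023] [-0.03662132  0.25605277 -0.946701  ]
px [198.6 206.1] 8 phi -0.15 err px 0.1
13.4
```

View pics/l10.png

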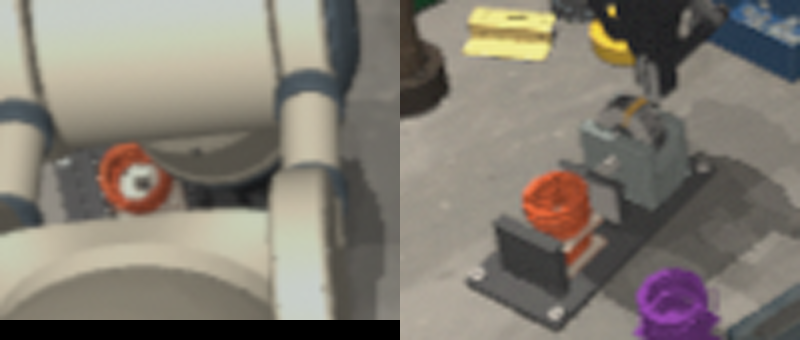

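The bar reads about −0.15 rad, inside the ±0.45 tolerance. I'll retreat up and away to check with the clear top view.

send_rows --moves '[-1,0,0,0.04,0,-1,0,0,0.04,0,-1,0,0,0.04,0,-1,-0.015,-0.039,0,0,-1,-0.015,-0.039,0,0,-1,-0.015,-0.039,0,0,-1,-0.015,-0.039,0,0,-1,-0.015,-0.039,0,0,-1,-0.015,-0.039,0,0,-1,-0.015,-0.039,0,0,-1,-0.015,-0.039,0,0,-1,-0.015,-0.039,0,0,-1,-0.015,-0.039,0,0,-1,0,0,0,0]'

```text
t: 14.8
tcp_pos: [438.5, -259.9, 223.4]
ee_rot: [-3.141, 0.001, 1.849]
wrist_force: [-0.4, -0.2, 0.7]
gripper_width: -0.001
```

```bash
python3 bar.py; python3 - <<'E'
from h import *
t=read_camera("top");cv2.imwrite("pics/top1.png",t)
a=t[140:205,145:235]; cv2.imwrite("pics/z3.png",cv2.resize(a,None,fx=8,fy=8,interpolation=cv2.INTER_CUBIC))
E
```

```text
px [198.5 206.1] 10 phi -0.13 err px 0.1
14.85
```

View pics/z3.png

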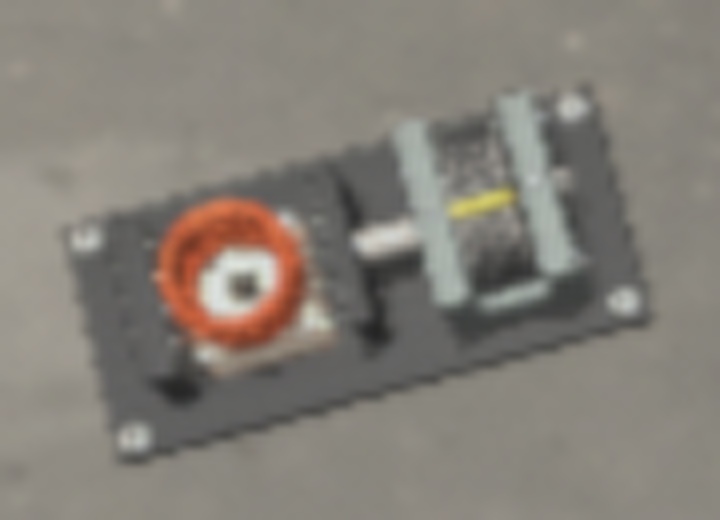

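View pics/top1.png

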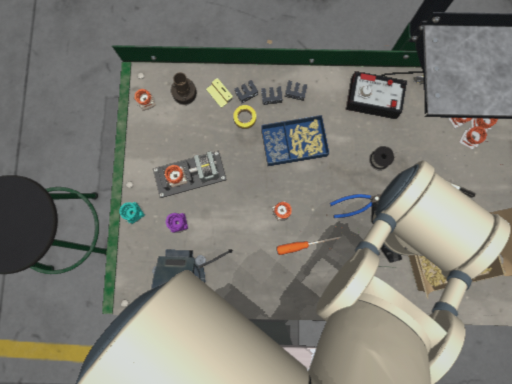

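The top view shows three things:
- **Bar:** it lies on top of the wheel, from (450,212) to (512,195), about 0.13 to 0.2 rad short of vertical.
- **Jaw:** it has opened about 25 zoomed pixels, or roughly 8 mm, which matches two turns.
- **Coil and bystanders:** they are where they were, and the arm is clear.

Handing in.

```bash
python3 -c "
from bench import arm
arm.job_done()"
```

```text
the job is handed in; nothing more can be done
```

I loosened the clamp by two full turns, using six full strokes and two short ones over the top of the wheel. The job was handed in at about 15 s. The contact force, read once during the first stroke, was about 5 N.

- **Wheel:** the brass bar is on top of the wheel again, between the pins. The scene camera puts it at −0.13 rad and my rough estimate from the top view is −0.2 rad. That makes the joint about 12.4 rad, inside 12.12 to 13.02. I did not correct this small shortfall.
- **Turn count:** the sliding jaw opened about 8 mm, which matches two turns.
- **Coil and bystanders:** in the top view the coil had not moved, and the spare coil, solder reel and screwdriver were in place. The arm partly hid the pliers; the part I could see had not moved.
- **Disagreement:** the two cameras differed by about 3 mm on the clamp's position, so I used their mean.

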